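# Close the casting frame round the blank

## Task

Two small casting frames stand open on the bench; one of them has a pale plaster blank lying in it, the other is empty. Close the frame that holds the blank: push its sliding blue end wall in by the orange tab until the spring catch snaps and the wall stays fully home. Do not knock the blank about, and leave the empty frame open as it is.

Things in the scene. Friction and masses are not known exactly. Their poses are not given: they have to be found in the camera images.
- filled_frame_tab (a point): Centre of the upright orange tab on the sliding wall of the frame with the blank: 12 mm thick (x), 32 mm wide (y), standing free from 36 to 80 mm above the bench; this point is 58 mm up, the push face 6 mm behind it (-x). x is the level closing direction (roughly away from the robot), z up. A blue ear beside the tab (y from 22 to 57 mm) is 51 mm high.
- filled_frame_slide (a joint): Travel of that blue wall (20 mm thick, 36 mm high) along the tab's x: 0 m open, starts at 0 to 0.030, 0.070 fully home against its stop. About 1 N of friction; a sprung ball in the rail meets the ear at about 0.058, resists with about 4 N and pushes back; its crest is at 0.0645, and from about 0.0665 it snaps the wall on to 0.070 and holds it there.
- blank_mid (a point): Centre, half-way up, of the pale plaster blank, 48 x 48 x 20 mm, lying loose in the filled frame, top 30 mm above the bench; the closed wall stops about 20 mm short of it. The frame is fixed to the bench: board 220 (x) x 120 x 10 mm, an aluminium rail along each side. But for tab and ear it is nowhere over 41 mm high.
- empty_frame_tab (a point): Centre of the same orange tab on the other, empty frame, which is built alike. It is to be left as it is.

How it is judged:
By the outcome, as a careful person would: the job done as asked, in the order asked, and still so for the second after the job is handed in, with the robot touching nothing.
It also fails if it takes over 32 s, if anything falls off the work surface, if the arm or the gripper's body presses on something with over 40 N, if the wrist force passes 120 N, or if a joint passes its speed limit or range.

## Robot

A 6-joint arm with a two-finger parallel gripper is mounted at the origin on a cart in front of the work surface, level with it; the furniture and walls round the work are solid. World frame = base frame: x ahead of the robot, y to its left, z up, the work surface at z = 0. Lengths are in m, angles in rad, forces in N, time in s.
With the tool pointing down it reaches from about 0.3 to 0.775 m from the base axis. Payload 14.6 kg.
Tool frame: the origin (TCP) lies midway between the tips of the shut fingers; the grasp point (between the pads) lies env.pinch_z behind it (env.pinch_z is the distance from the TCP to the grasp point, in m); x points along the fingers, z is the direction in which the jaws open and shut, and the axes are right-handed (so a half turn about x gives the same grasp; the last joint's range is limited). The gripper opens to 94 mm and grips with 3 to 60 N. Pads are 16 mm wide; open, the fingers measure 119 mm over their backs; the gripper's body (75 mm by 177 mm) begins 78 mm behind the grasp point.
Start: joints at [1.143, 0.3, 1.521, -0, 1.321, -0.067], TCP at [0.194, 0.515, 0.173] pointing down, gripper open.
Joint ranges: [-3.03, 3.03], [-0.79, 2.21], [0.23, 2.52], [-1.04, 4.18], [0, 3.07], [-2.55, 2.55]. Speed limits (rad/s): [2.22, 2.22, 2.57, 3.14, 3.14, 3.14].

## Interface

Orientations are given as a rotation vector (axis times angle).
In Python, from workcell import env gives the robot as it stands.
- The arm moves only by the tool carry_out, never from a script. Its argument "motion" is a list that holds one entry, the list of rows, each a list of 7 numbers: the shift along the tool's x, y, z as a fraction of full scale, then the turn, a rotation vector about the tool's x, y, z as a fraction of full scale, then the closure in counts, from 0 (fully open) to 255 (shut). A call has 1 to 12 rows; each row shifts and turns the commanded pose from where the row before left it, along the tool's axes as they then stand; what a row does not reach is not made up. Full scale, the value 1, is 0.04 m for a shift and 30 degrees for a turn. A row lasts 1/8 s, in which the tool goes at most 62.5 mm and 10.7 degrees, less where a joint would pass 70% of its speed; a pose out of reach is approached as far as the arm can. A call with a number of a shift or a turn outside -1 to 1 is refused whole. A call with a gripper value outside its range is refused whole. The fingers move at their own pace and stop on an object; the grip force is fixed at half the most. Time passes only in rows, so rows that do not move let the fingers close. It gives the time, the measured TCP pose, the force and the opening at its end, in the units of the state.
- env.get_state(): the state, without advancing time (a new reading comes with each control period).
- env.get_image(name): name is "scene" or "top" or "wrist"; returns (picture, depth): 420x560x3 uint8, red, green, blue; 420x560 float32, m along the optical axis (not along the pixel's ray), 0 where there is no reading.
- env.get_calibration(name): a dict with "K" (3x3 intrinsics, pixels), "T" (4x4, takes a point from camera to world coordinates); the wrist camera has in their place "T_tool_cam" (4x4, takes a point from camera to tool coordinates, whose origin is the TCP and whose axes are the tool frame's). Camera axes: x right, y down, z forward; pixel columns grow to the right and rows downward; lengths in m; the calibration is good to about 2 mm. A picture is of the moment at which its call begins: read the wrist's pose just before it. get_calibration takes no time and is no camera call.
- env.close_job(): hands the job in, once; it reports no verdict.
The state is a dict: "time": time; "q": joint angles; "qvel": joint speeds; "tau": joint torques, N m; "tool_pos": TCP position; "tcp_rot": TCP orientation; "contact_force": force on the tool from outside, world axes, zero at the start; "ft_torque": the same for the moment, N m; "opening": opening from 0.0 (shut) to 1.0 (fully open).
Only numpy, scipy, OpenCV 4.12 (cv2) and the standard library are available. Lean on these libraries where they do the work, as an engineer would, in place of code of your own. Each camera call takes 0.05 s, during which the arm holds its last target. There are 200 camera calls.

## Working session

There is one attempt and no reset: what is moved stays moved. The work goes in short steps, Python scripts to look and compute and a tool call to move; the robot and the scene stay as the last step left them, time stands still between calls to the robot, and variables do not carry over. Pictures are saved under pics/ and viewed, about 8 in all and at most 12, crops included, and the job is handed in when it is done.

Besides the shell and the picture viewer there is one more tool, called after ">>>" in YAML: its name, and indented under it one key for each argument. carry_out: Moves the arm, as the interface text tells. Its arguments: {"type":"object","properties":{"motion":{"type":"array","items":{"type":"array","items":{"type":"array","items":{"type":"number"}}}}},"required":["motion"]}

```bash
mkdir -p pics; python3 - <<'E'
from workcell import env
import cv2,numpy as np
s=env.get_state();print(s['time'],s['tool_pos'],s['tcp_rot'],env.pinch_z)
for n in("top","scene"):
    p,d=env.get_image(n);cv2.imwrite(f"pics/{n}1.png",p[:,:,::-1]);np.savez(f"pics/{n}1.npz",p=p,d=d)
    c=env.get_calibration(n);print(n,np.round(c["T"],3).tolist(),c["K"][0][0])
E
```

```text
0.0 [0.19405851 0.51431326 0.17211026] [-0.9400492   1.35952964  0.93907632] 0.0188
top [[-0.023, -0.996, 0.088, 0.446], [-1.0, 0.022, -0.011, -0.012], [0.009, -0.089, -0.996, 1.243], [0.0, 0.0, 0.0, 1.0]] 477.05785180850194
scene [[0.865, -0.274, 0.421, 0.045], [-0.502, -0.51, 0.699, -0.862], [0.024, -0.816, -0.578, 0.783], [0.0, 0.0, 0.0, 1.0]] 480.6762501439655
```

View pics/top1.png

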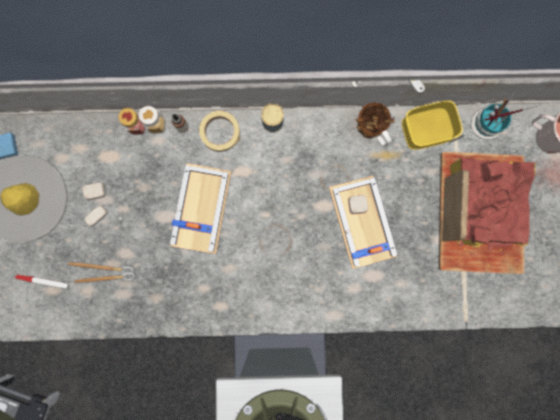

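View pics/scene1.png

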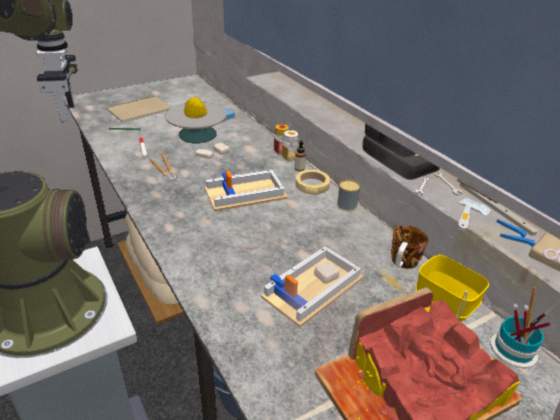

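The top view shows the filled frame on the right: corners about (332,186), (373,177), (397,259), (355,267), tab near (376,250), blank at (358,204). The empty frame is on the left. Next I'll measure from the depth and colour.

```bash
cat >h.py <<'E'
from workcell import env
import cv2,numpy as np
def pts(d,c,T=None):
    K=np.array(c["K"]);T=np.array(c["T"]) if T is None else T
    v,u=np.indices(d.shape)
    P=np.stack([(u-K[0,2])/K[0,0]*d,(v-K[1,2])/K[1,1]*d,d],-1)
    return P@T[:3,:3].T+T[:3,3]
def hsv(p): return cv2.cvtColor(p,cv2.COLOR_RGB2HSV)
E
python3 - <<'E'
from h import *
f=np.load("pics/top1.npz");p,d=f["p"],f["d"];P=pts(d,env.get_calibration("top"));H=hsv(p)
box=np.zeros(d.shape,bool);box[170:275,325:402]=1;box&=d>0
S=H[...,1];h=H[...,0]
for n,m in(("orange",(h<14)&(S>170)),("blue",(h>100)&(h<130)&(S>120))):
    m&=box;v,u=np.where(m);Q=P[m];print(n,m.sum(),u.min(),u.max(),v.min(),v.max(),np.median(Q,0).round(4),np.percentile(Q[:,2],[5,50,95]).round(3))
    if n=="blue":
        r=cv2.minAreaRect(Q[:,:2].astype(np.float32));print(r)
# frame board+rails: everything 5..45mm high
m=box&(P[...,2]>.006)&(P[...,2]<.05);Q=P[m][:,:2].astype(np.float32);r=cv2.minAreaRect(Q);print(r,cv2.boxPoints(r).round(3))
c=P[196:212,350:367];print("blank",np.median(c.reshape(-1,3),0))
big=cv2.resize(np.hstack([p[165:280,320:410]]),None,fx=6,fy=5.2,interpolation=cv2.INTER_CUBIC);cv2.imwrite("pics/crop.png",big[:,:,::-1])
E
```

```text
Traceback (most recent call last):
ValueError: zero-size array to reduction operation minimum which has no identity
```

```bash
python3 - <<'E'
from h import *
f=np.load("pics/top1.npz");p,d=f["p"],f["d"];P=pts(d,env.get_calibration("top"));H=hsv(p)
big=cv2.resize(p[165:280,320:410],None,fx=5,fy=5,interpolation=cv2.INTER_CUBIC);cv2.imwrite("pics/crop.png",big[:,:,::-1])
box=np.zeros(d.shape,bool);box[170:275,325:402]=1;box&=d>0
print(p[250,376],H[250,376],d[250,376],box.sum())
S=H[...,1];h=H[...,0]
for n,m in(("orange",(h<14)&(S>130)),("blue",(h>100)&(h<130)&(S>110))):
    m=m&box;Q=P[m];print(n,m.sum())
    if len(Q): 
        v,u=np.where(m);print(u.min(),u.max(),v.min(),v.max(),np.median(Q,0).round(4),np.percentile(Q[:,2],[5,50,95]).round(3))
        print(cv2.minAreaRect(Q[:,:2].astype(np.float32)))
m=box&(P[...,2]>.006)&(P[...,2]<.05);Q=P[m][:,:2].astype(np.float32);r=cv2.minAreaRect(Q);print(r,cv2.boxPoints(r).round(3))
c=P[198:210,353:364];print("blank",np.median(c.reshape(-1,3),0))
print("bench",np.median(P[200:230,290:310,2]))
E
```

```text
[234 148  92] [ 12 155 234] 1.1613467 8041
orange 32
369 380 248 251 [ 0.4668 -0.2445  0.0793] [0.075 0.079 0.082]
((0.4678335189819336, -0.24487143754959106), (0.007044933270663023, 0.02489253133535385), 11.92496109008789)
blue 117
352 388 243 257 [ 0.4627 -0.2197  0.0482] [0.033 0.048 0.054]
((0.46566256880760193, -0.2390439510345459), (0.015216298401355743, 0.09555395692586899), 14.294584274291992)
((0.5408647656440735, -0.22823572158813477), (0.18682295083999634, 0.2737615704536438), 85.94593048095703) [[ 0.398 -0.312]
 [ 0.671 -0.331]
 [ 0.684 -0.145]
 [ 0.411 -0.125]]
blank [ 0.58741661 -0.2157948   0.02870975]
bench -0.00034817470952908103
```

View pics/crop.png

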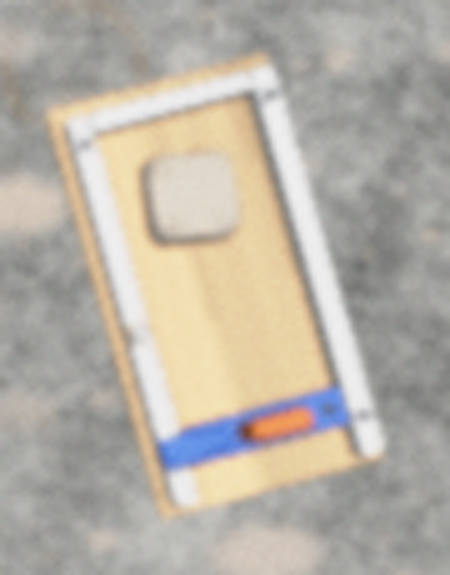

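```bash
python3 - <<'E'
from h import *
from scipy.spatial.transform import Rotation as Ro
c=env.get_calibration("top");K=np.array(c["K"]);T=np.array(c["T"])
def at(u,v,z):
    r=T[:3,:3]@np.linalg.solve(K,[u,v,1]);return T[:3,3]+r*(z-T[2,3])/r[2]
o=lambda a,b,z:at(320+a/5,165+b/5,z)
C=[o(*q,.01) for q in((48,113),(268,57),(382,455),(165,515))];
for i in range(4):
    e=C[i]-C[i-1];print("edge",np.linalg.norm(e).round(4),np.degrees(np.arctan2(e[1],e[0])).round(1))
print("centre",np.mean(C,0)); print("tab",o(279,424,.08),"blank",o(192,196,.03))
R=Ro.from_rotvec(env.get_state()["tcp_rot"]).as_matrix();print(R.round(3))
E
```

```text
edge 0.217 14.3
edge 0.1194 -76.9
edge 0.2152 -166.4
edge 0.1168 104.0
centre [ 0.54177859 -0.23039403  0.01      ]
tab [ 0.4669552  -0.24639038  0.08      ] blank [ 0.58548072 -0.2164902   0.03      ]
[[-0.    -0.936  0.353]
 [-0.001  0.353  0.936]
 [-1.     0.    -0.001]]
```

>>> carry_out:
  motion:
    - [[0, -0.503, -0.671, 0, 0, 0, 255], [0, -0.503, -0.671, 0, 0, 0, 255], [0, -0.503, -0.671, 0, 0, 0, 255], [0, -0.503, -0.671, 0, 0, 0, 255], [0, -0.503, -0.671, 0, 0, 0, 255], [0, -0.503, -0.671, 0, 0, 0, 255], [0, -0.503, -0.671, 0, 0, 0, 255], [0, -0.503, -0.671, 0, 0, 0, 255], [0, -0.503, -0.671, 0, 0, 0, 255], [0, -0.503, -0.671, 0, 0, 0, 255], [0, -0.503, -0.671, 0, 0, 0, 255], [0, -0.503, -0.671, 0, 0, 0, 255]]

```text
time: 1.6
tool_pos: [0.3064, 0.1269, 0.1726]
tcp_rot: [-0.94, 1.359, 0.94]
contact_force: [1.0, -0.2, -0.1]
opening: 0.004
```

>>> carry_out:
  motion:
    - [[0, -0.503, -0.671, 0, 0, 0, 255], [0, -0.503, -0.671, 0, 0, 0, 255], [0, -0.503, -0.671, 0, 0, 0, 255], [0, -0.503, -0.671, 0, 0, 0, 255], [0, -0.503, -0.671, 0, 0, 0, 255], [0, -0.503, -0.671, 0, 0, 0, 255], [0, -0.503, -0.671, 0, 0, 0, 255], [0, -0.503, -0.671, 0, 0, 0, 255], [0, -0.503, -0.671, 0, 0, 0, 255], [0, -0.503, -0.671, 0, 0, 0, 255], [0, -0.503, -0.671, 0, 0, 0, 255], [0, -0.503, -0.671, 0, 0, 0, 255]]

```text
time: 3.1
tool_pos: [0.4186, -0.2596, 0.1724]
tcp_rot: [-0.939, 1.359, 0.94]
contact_force: [-1.1, 0.1, 0.7]
opening: 0.009
```

>>> carry_out:
  motion:
    - [[0, 0, 0, 0.346, 0, 0, 255], [0, 0, 0, 0.346, 0, 0, 255], [0, 0, 0, 0.346, 0, 0, 255], [0, 0, 0, 0.346, 0, 0, 255], [0, 0, 0, 0.346, 0, 0, 255], [0, 0, 0, 0.346, 0, 0, 255], [0, 0, 0, 0.346, 0, 0, 255], [0, 0, 0, 0.346, 0, 0, 255], [0, 0, 0, 0.346, 0, 0, 255], [0, 0, 0, 0.346, 0, 0, 255], [0, 0, 0, 0.346, 0, 0, 255], [0, 0, 0, 0.346, 0, 0, 255]]

```text
time: 4.6
tool_pos: [0.4184, -0.2585, 0.1724]
tcp_rot: [0.756, 1.436, -0.756]
contact_force: [-0.1, 0.3, 0.6]
opening: 0.007
```

>>> carry_out:
  motion:
    - [[0, 0, 0, 0.346, 0, 0, 255], [0, 0, 0, 0.346, 0, 0, 255], [0, 0, 0, 0, 0, 0, 255]]

```text
time: 4.97
tool_pos: [0.4184, -0.2585, 0.1724]
tcp_rot: [1.026, 1.316, -1.027]
contact_force: [-0.9, -0.2, -1.0]
opening: 0.005
```

```bash
python3 - <<'E'
from h import *
from scipy.spatial.transform import Rotation as Ro
s=env.get_state();R=Ro.from_rotvec(s["tcp_rot"]).as_matrix();print(s["time"],s["tool_pos"],s["q"],s["contact_force"],s["opening"]);print(R.round(3))
p,d=env.get_image("wrist");cv2.imwrite("pics/w1.png",p[:,:,::-1])
c=env.get_calibration("wrist");W=np.eye(4);W[:3,:3]=R;W[:3,3]=s["tool_pos"];T=W@np.array(c["T_tool_cam"]);P=pts(d,c,T);np.savez("pics/w1.npz",p=p,P=P,d=d)
H=hsv(p);h,S=H[...,0],H[...,1]
m=(h<14)&(S>130)&(d>0)&(P[...,2]>.07)&(P[...,2]<.09)
Q=P[m];print("tab top",m.sum(),cv2.minAreaRect(Q[:,:2].astype(np.float32)),np.median(Q[:,2]),(Q.max(0)+Q.min(0))/2)
E
```

```text
4.975 [ 0.41843363 -0.25851586  0.17243242] [-6.27880332e-01  1.70590439e-01  1.68115863e+00 -3.26903410e-05
  1.29030524e+00  6.97334675e-01] [-0.89095314 -0.2339788  -0.98904734] 0.004647688224936103
[[-0.     0.97   0.243]
 [ 0.     0.243 -0.97 ]
 [-1.    -0.    -0.   ]]
tab top 334 ((0.4788719713687897, -0.35615217685699463), (0.014323795214295387, 0.251760870218277), 4.43133020401001) 0.07831007309198107 [ 0.47550915 -0.35634865  0.07963634]
```

View pics/w1.png

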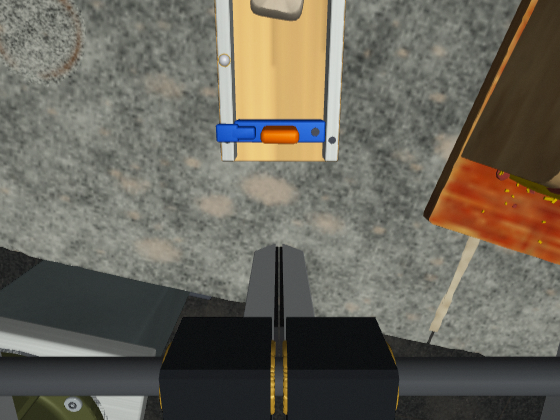

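Wrist view: the frame is upright in the picture and the tab, at (280,134), is centred on the shut fingers at x≈279. The ball shows at (224,60). Now the tab position from the close view.

```bash
python3 - <<'E'
from h import *
f=np.load("pics/w1.npz");p,P,d=f["p"],f["P"],f["d"];H=hsv(p)
b=np.zeros(d.shape,bool);b[120:148,255:305]=1
m=b&(H[...,0]<14)&(H[...,1]>170)&(P[...,2]>.03);t=m&(P[...,2]>.074)
fx=np.array([.9705,.2412]);fy=np.array([-.2412,.9705]);tcp=np.array([.4184,-.2585])
for k in(m,t):
    Q=P[k];a=(Q[:,:2]-tcp)@fx;l=(Q[:,:2]-tcp)@fy;print(k.sum(),"along",a.min(),a.max(),"lat",l.min(),l.max(),"z",np.percentile(Q[:,2],[2,50,98]))
E
```

```text
362 along 0.04740012862565949 0.08605835193043011 lat -0.015732939182143437 0.014761342937001204 z [0.04571321 0.07727801 0.08056065]
265 along 0.04740012862565949 0.08605835193043011 lat -0.015732939182143437 0.014761342937001204 z [0.07500522 0.07809838 0.08067443]
```

>>> carry_out:
  motion:
    - [[0.62, 0, 0, 0, 0, 0, 255], [0.62, 0, 0, 0, 0, 0, 255], [0.62, 0, 0, 0, 0, 0, 255], [0.62, 0, 0, 0, 0, 0, 255], [0.62, 0, 0, 0, 0, 0, 255], [0, 0.3, 0, 0, 0, 0, 255], [0, 0.3, 0, 0, 0, 0, 255], [0, 0.1, 0, 0, 0, 0, 255], [0, 0.1, 0, 0, 0, 0, 255], [0, 0.1, 0, 0, 0, 0, 255], [0, 0.1, 0, 0, 0, 0, 255]]

```text
time: 6.4
tool_pos: [0.4576, -0.2489, 0.0488]
tcp_rot: [1.027, 1.315, -1.027]
contact_force: [0.7, -0.2, 0.2]
opening: 0.006
```

```bash
cat >look.py <<'E'
from h import *
import sys
from scipy.spatial.transform import Rotation as Ro
s=env.get_state();R=Ro.from_rotvec(s["tcp_rot"]).as_matrix();print(s["time"],s["tool_pos"],s["contact_force"])
p,d=env.get_image("wrist");q,_=env.get_image("top")
cv2.imwrite(sys.argv[1],np.hstack([p[:,100:460],cv2.resize(q[165:280,320:410],(329,420),interpolation=cv2.INTER_CUBIC)])[:,:,::-1])
E
python3 look.py pics/w2.png
```

```text
6.4 [ 0.45757539 -0.24888922  0.04876948] [ 0.73253285 -0.24994045  0.22517855]
```

View pics/w2.png

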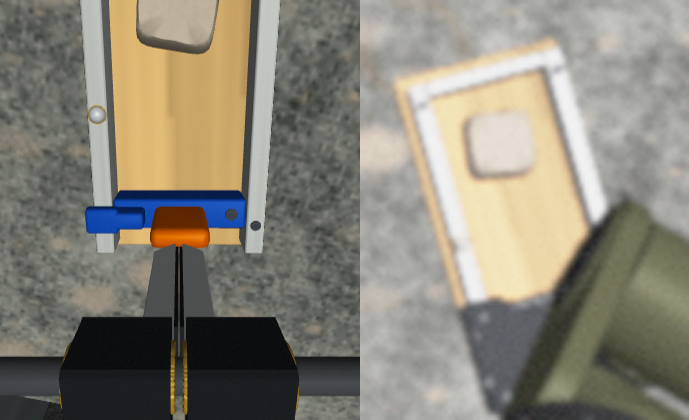

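The fingers are centred just behind the tab (180,228) and the ball is ahead at (97,114). I'll push on slowly.

>>> carry_out:
  motion:
    - [[0, 0.1, 0, 0, 0, 0, 255], [0, 0.1, 0, 0, 0, 0, 255], [0, 0.1, 0, 0, 0, 0, 255], [0, 0.1, 0, 0, 0, 0, 255], [0, 0.1, 0, 0, 0, 0, 255], [0, 0.1, 0, 0, 0, 0, 255], [0, 0.1, 0, 0, 0, 0, 255], [0, 0.1, 0, 0, 0, 0, 255], [0, 0.1, 0, 0, 0, 0, 255], [0, 0.1, 0, 0, 0, 0, 255]]

```text
time: 7.75
tool_pos: [0.4964, -0.2392, 0.0487]
tcp_rot: [1.027, 1.315, -1.027]
contact_force: [-0.8, 0.1, -0.4]
opening: 0.004
```

```bash
python3 look.py pics/w3.png
```

```text
7.75 [ 0.49644123 -0.2391644   0.04865001] [-0.83981504  0.05736616 -0.4325136 ]
```

View pics/w3.png

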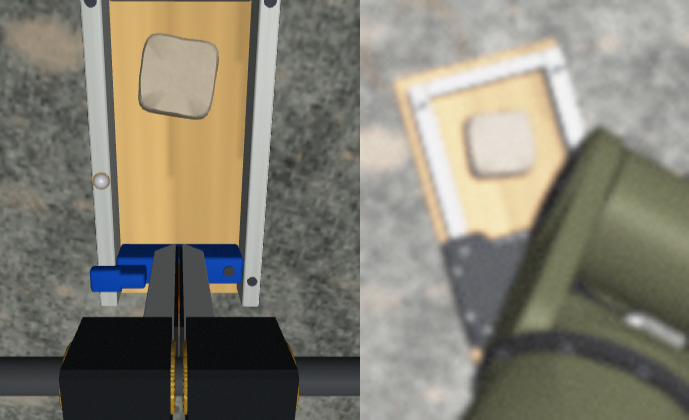

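```bash
python3 - <<'E'
from h import *
from scipy.spatial.transform import Rotation as Ro
s=env.get_state();R=Ro.from_rotvec(s["tcp_rot"]).as_matrix();tcp=s["tool_pos"]
c=env.get_calibration("wrist");Tc=np.array(c["T_tool_cam"]);print(Tc.round(3).tolist(),np.array(c["K"]).round(0).tolist())
W=np.eye(4);W[:3,:3]=R;W[:3,3]=tcp
p,d=env.get_image("wrist");T=W@Tc;P=pts(d,c,T)
B=np.array([[0,0,1]])
fr=np.array([R[:,1],-R[:,2],[0,0,1]]) 
F=(P-tcp)@fr.T; F[...,2]+=tcp[2]
for n,(v,u) in dict(fingL=(260,265),fingR=(260,295),fingLlow=(300,258),wallL=(252,225),wallR=(252,335),wallfront=(243,300),wallback=(283,325),ear=(277,205),ball=(181,201),railend=(303,208),slit=(285,279),slit2=(300,279),blank=(80,280)).items(): print(n,F[v,u].round(4),p[v,u],d[v,u])
i=np.linalg.inv(T);K=np.array(c["K"])
for a,z in((0,tcp[2]),(0,.08),(-.03,.08),(.015,.08)):
    w=tcp+a*R[:,1];w[2]=z;x=K@(i[:3,:3]@w+i[:3,3]);print("proj",a,z,x[:2]/x[2])
f=np.load("pics/w1.npz");G=(f["P"]-tcp)@fr.T;G[...,2]+=tcp[2]
for n,(v,u) in dict(tab=(131,280),wallR=(130,312),ear=(132,230),wallfrontedge=(121,290),railend=(158,228),ball=(60,224),blank=(8,277)).items(): print("w1",n,G[v,u].round(4))
E
```

```text
[[0.001, -0.288, 0.958, -0.211], [-0.0, -0.958, -0.288, 0.086], [1.0, 0.0, -0.001, 0.0], [0.0, 0.0, 0.0, 1.0]] [[369.0, 0.0, 279.0], [0.0, 369.0, 205.0], [0.0, 0.0, 1.0]]
fingL [0.0108 0.0065 0.0999] [75 78 78] 0.17498413
fingR [ 0.0114 -0.0077  0.1012] [74 77 77] 0.17354824
fingLlow [0.0111 0.0078 0.1359] [74 77 76] 0.14037484
wallL [-0.018   0.037   0.0258] [ 6 27 72] 0.2542419
wallR [-0.0178 -0.0386  0.0262] [ 5 28 70] 0.2537695
wallfront [-0.0179 -0.0155  0.0098] [174 143  96] 0.26946008
wallback [-0.0369 -0.0315  0.0347] [100  93 129] 0.25110322
ear [-0.0237  0.0462  0.0513] [ 11  66 167] 0.23151433
ball [0.0354 0.0473 0.0404] [230 231 233] 0.22487812
railend [-0.052   0.0488  0.0352] [174 179 175] 0.2550886
slit [ 0.0025 -0.0002  0.1087] [48 23  6] 0.16889532
slit2 [-0.0038 -0.0002  0.1112] [96 43  8] 0.16830167
blank [ 0.0941 -0.0007  0.0278] [183 171 150] 0.22005528
proj 0 0.048654256309739935 [278.7228953  240.28562265]
proj 0 0.08 [278.70049905 262.50885764]
proj -0.03 0.08 [278.69280018 311.70023006]
proj 0.015 0.08 [278.70460675 236.26296554]
w1 tab [-0.0232 -0.0008  0.0778]
w1 wallR [-0.0261 -0.0305  0.0362]
w1 ear [-0.0267  0.0436  0.0503]
w1 wallfrontedge [-0.0181 -0.0101  0.035 ]
w1 railend [-0.0524  0.0483  0.0356]
w1 ball [0.0339 0.0477 0.0413]
w1 blank [0.0766 0.0019 0.0302]
```

```bash
python3 - <<'E'
from h import *
p,d=env.get_image("scene");w,dw=env.get_image("wrist")
cv2.imwrite("pics/s4.png",np.hstack([cv2.resize(p[220:340,250:370],(480,480),interpolation=cv2.INTER_CUBIC),cv2.resize(w[210:330,240:320],(320,480),interpolation=cv2.INTER_NEAREST)])[:,:,::-1])
E
```

```text
(no output)
```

View pics/s4.png

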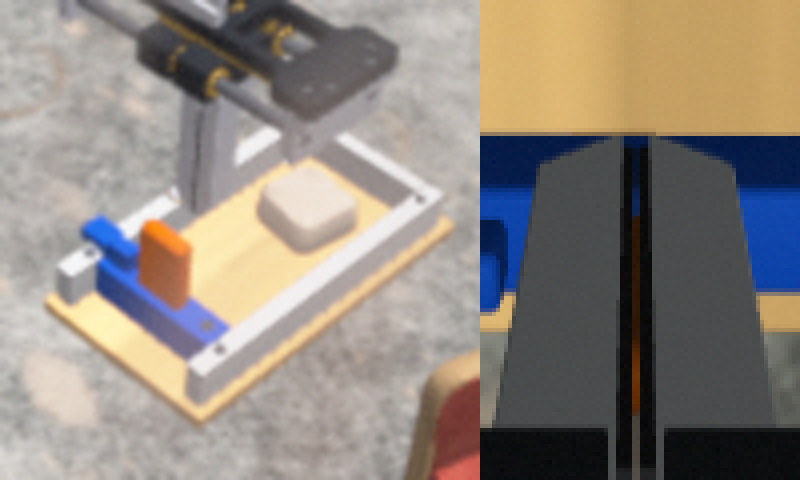

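The scene view shows the fingers past the tab, on the blank side, and the wall hasn't moved. It looks as though the tips passed over the tab, so the real tips may sit above the reported TCP. I'll measure the tip heights.

```bash
python3 - <<'E'
from h import *
from scipy.spatial.transform import Rotation as Ro
s=env.get_state();R=Ro.from_rotvec(s["tcp_rot"]).as_matrix();tcp=s["tool_pos"]
c=env.get_calibration("wrist");W=np.eye(4);W[:3,:3]=R;W[:3,3]=tcp
p,d=env.get_image("wrist");P=pts(d,c,W@np.array(c["T_tool_cam"]));fr=np.array([R[:,1],-R[:,2],[0,0,1]])
F=(P-tcp)@fr.T; F[...,2]+=tcp[2]
for v in range(242,320,6): print(v,F[v,266:272].mean(0).round(4),F[v,288:294].mean(0).round(4),d[v,268:271])
# scene projection and tips
c=env.get_calibration("scene");i=np.linalg.inv(np.array(c["T"]));K=np.array(c["K"])
for a,z in((0,tcp[2]),(0,.08),(0,.1),(-.028,.08),(-.028,.036),(.094,.03)):
    w=tcp+a*R[:,1];w[2]=z;x=K@(i[:3,:3]@w+i[:3,3]);print("scene crop px",a,z,(x[:2]/x[2]-[250,220])*4)
p,d=env.get_image("scene");P=pts(d,c);F=(P-tcp)@fr.T;F[...,2]+=tcp[2]
for a,b in((205,200),(205,190),(205,170),(195,195),(215,195)): print(a,b,F[220+b//4,250+a//4].round(4))
E
```

```text
242 [-0.0172  0.0075  0.0095] [-0.0173 -0.0086  0.0093] [0.26929334 0.26789448 0.27096066]
248 [0.0111 0.0052 0.0862] [ 0.0111 -0.006   0.0862] [0.18849322 0.18801495 0.18788339]
254 [0.0113 0.005  0.094 ] [ 0.0112 -0.0058  0.0938] [0.18097095 0.18047082 0.18014897]
260 [0.0112 0.0048 0.1006] [ 0.0112 -0.0056  0.1007] [0.17351048 0.17331402 0.17491828]
266 [0.011  0.0046 0.1067] [ 0.0112 -0.0054  0.1069] [0.16857715 0.16832323 0.16737251]
272 [0.0112 0.0045 0.113 ] [ 0.0113 -0.0052  0.1132] [0.16258976 0.1620878  0.16245782]
278 [0.0112 0.0043 0.1184] [ 0.011  -0.005   0.1181] [0.15699534 0.15697454 0.15639563]
284 [0.0111 0.0042 0.1234] [ 0.0112 -0.0049  0.1236] [0.15207136 0.15241888 0.15224221]
290 [0.0111 0.004  0.1284] [ 0.011  -0.0047  0.1281] [0.14799649 0.14775722 0.14783058]
296 [0.011  0.0039 0.1328] [ 0.0111 -0.0046  0.1329] [0.14374429 0.14280595 0.14341536]
302 [0.0113 0.0038 0.1376] [ 0.0112 -0.0045  0.1374] [0.13783953 0.13826303 0.13981108]
308 [0.0109 0.0037 0.1411] [ 0.0113 -0.0043  0.1417] [0.13543518 0.13506012 0.13557719]
314 [0.0113 0.0036 0.1455] [ 0.0115 -0.0042  0.1458] [0.13111518 0.13095509 0.13182163]
scene crop px 0 0.04859824672131044 [194.80373841 246.04619281]
scene crop px 0 0.08 [198.12523369 203.41216958]
scene crop px 0 0.1 [200.30235243 175.46712579]
scene crop px -0.028 0.08 [161.90100899 227.95992318]
scene crop px -0.028 0.036 [158.09250848 287.60922689]
scene crop px 0.094 0.03 [303.9107813  192.27278349]
205 200 [-0.0091 -0.0115  0.0959]
205 190 [-0.0089 -0.0107  0.1037]
205 170 [-0.0087 -0.0094  0.1166]
195 195 [-0.0082 -0.0021  0.0947]
215 195 [-0.0053 -0.0133  0.1004]
```

Both cameras put the real tips at z≈0.081, about 33 mm above the reported TCP, so they passed just over the tab. I'll lift, back off behind the tab, and come down 33 mm deeper.

>>> carry_out:
  motion:
    - [[-0.5, 0, 0, 0, 0, 0, 255], [0, 0, 0, 0, 0, 0, 255], [0, -0.4, 0, 0, 0, 0, 255], [0, -0.4, 0, 0, 0, 0, 255], [0, -0.4, 0, 0, 0, 0, 255], [0, -0.4, 0, 0, 0, 0, 255], [0, -0.4, 0, 0, 0, 0, 255], [0, 0, 0, 0, 0, 0, 255], [0.44, 0, 0, 0, 0, 0, 255], [0.44, 0, 0, 0, 0, 0, 255], [0.44, 0, 0, 0, 0, 0, 255], [0, 0, 0, 0, 0, 0, 255]]

```text
time: 9.6
tool_pos: [0.4182, -0.2581, 0.015]
tcp_rot: [1.027, 1.317, -1.027]
contact_force: [-0.5, 0.3, 0.3]
opening: 0.001
```

```bash
python3 - <<'E'
from h import *
s=env.get_state();print(s["time"],s["tool_pos"],s["contact_force"])
p,d=env.get_image("scene");w,dw=env.get_image("wrist")
cv2.imwrite("pics/s5.png",np.hstack([cv2.resize(p[220:340,210:360],(450,360),interpolation=cv2.INTER_CUBIC),w[60:420,110:450]])[:,:,::-1])
E
```

```text
9.6 [ 0.41824921 -0.25810836  0.01498861] [-0.48158795  0.31615678  0.29798974]
```

View pics/s5.png

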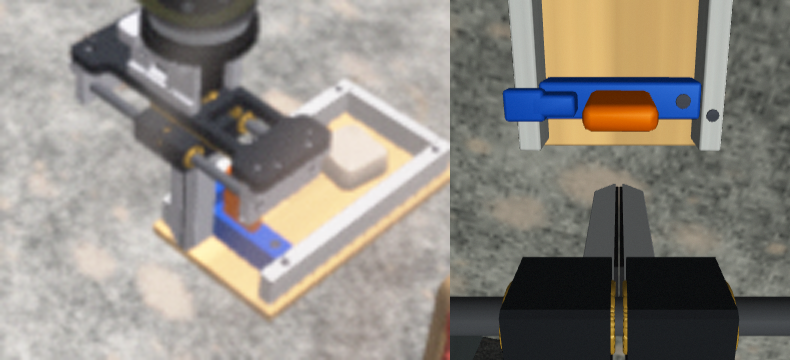

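The fingers are now behind the tab and low enough; in the wrist view the tab is at (620,110) and the fingertips at (618,187). I'll push forward.

>>> carry_out:
  motion:
    - [[0, 0.3, 0, 0, 0, 0, 255], [0, 0.3, 0, 0, 0, 0, 255], [0, 0.1, 0, 0, 0, 0, 255], [0, 0.1, 0, 0, 0, 0, 255], [0, 0.1, 0, 0, 0, 0, 255], [0, 0.1, 0, 0, 0, 0, 255], [0, 0.1, 0, 0, 0, 0, 255], [0, 0.1, 0, 0, 0, 0, 255], [0, 0.1, 0, 0, 0, 0, 255], [0, 0.1, 0, 0, 0, 0, 255], [0, 0.1, 0, 0, 0, 0, 255], [0, 0.1, 0, 0, 0, 0, 255]]

```text
time: 11.2
tool_pos: [0.4809, -0.243, 0.0158]
tcp_rot: [1.027, 1.315, -1.027]
contact_force: [-0.3, -0.5, -0.2]
opening: 0.004
```

```bash
cat >m.py <<'E'
from h import *
from scipy.spatial.transform import Rotation as Ro
s=env.get_state();R=Ro.from_rotvec(s["tcp_rot"]).as_matrix();tcp=s["tool_pos"]
print(s["time"],tcp,"F along",s["contact_force"]@R[:,1],s["contact_force"])
c=env.get_calibration("wrist");W=np.eye(4);W[:3,:3]=R;W[:3,3]=tcp
p,d=env.get_image("wrist");cv2.imwrite("pics/m%05.2f.png"%s["time"],p[:,:,::-1]);P=pts(d,c,W@np.array(c["T_tool_cam"]));fr=np.array([R[:,1],-R[:,2],[0,0,1]])
O=np.array([.46695,-.2464,0]);F=(P-O)@fr.T
H=hsv(p);b=(H[...,0]>100)&(H[...,0]<130)&(H[...,1]>150)&(d>0)
e=b&(F[...,2]>.045)&(F[...,2]<.056)&(F[...,1]>.02)
w=b&(F[...,2]>.033)&(F[...,2]<.039)&(F[...,1]<-.02)
o=(H[...,0]<14)&(H[...,1]>170)&(F[...,2]>.074)&(abs(F[...,1])<.03)&(F[...,2]<.085)
for n,k in(("ear",e),("wall top",w),("tab top",o)):
    if k.any(): print(n,k.sum(),np.percentile(F[k][:,0],[3,50,97]).round(4))
E
python3 m.py
```

```text
11.2 [ 0.48088276 -0.24302468  0.01583315] F along -0.4257560831454889 [-0.30571173 -0.53349299 -0.16185631]
ear 1782 [0.0254 0.0331 0.0395]
wall top 1209 [0.0231 0.0329 0.0411]
tab top 1228 [0.0272 0.034  0.0376]
```

The wall is moving with the tab, about 30 mm so far and roughly 35 mm to go.

>>> carry_out:
  motion:
    - [[0, 0.1, 0, 0, 0, 0, 255], [0, 0.1, 0, 0, 0, 0, 255], [0, 0.1, 0, 0, 0, 0, 255], [0, 0.1, 0, 0, 0, 0, 255], [0, 0.1, 0, 0, 0, 0, 255], [0, 0.1, 0, 0, 0, 0, 255]]

```text
time: 12.0
tool_pos: [0.5042, -0.2372, 0.0158]
tcp_rot: [1.027, 1.315, -1.027]
contact_force: [-0.7, -1.0, -0.0]
opening: 0.008
```

```bash
python3 m.py
```

```text
12.0 [ 0.50419922 -0.23722676  0.0158326 ] F along -0.953184641260557 [-0.72217472 -1.04288572 -0.01183076]
ear 1784 [0.0495 0.0571 0.0635]
wall top 1210 [0.0471 0.057  0.0651]
tab top 1241 [0.0511 0.0581 0.0617]
```

>>> carry_out:
  motion:
    - [[0, 0.05, 0, 0, 0, 0, 255], [0, 0.05, 0, 0, 0, 0, 255]]

```text
time: 12.3
tool_pos: [0.5078, -0.2363, 0.0158]
tcp_rot: [1.027, 1.315, -1.027]
contact_force: [-2.4, -1.0, 0.9]
opening: 0.003
```

>>> carry_out:
  motion:
    - [[0, 0.05, 0, 0, 0, 0, 255], [0, 0.05, 0, 0, 0, 0, 255]]

```text
time: 12.55
tool_pos: [0.5112, -0.2355, 0.0159]
tcp_rot: [1.027, 1.316, -1.028]
contact_force: [-5.7, -1.5, 3.4]
opening: 0.009
```

```bash
python3 m.py
```

```text
12.55 [ 0.51124312 -0.23549399  0.01586121] F along -5.901273578256834 [-5.69450171 -1.53819531  3.38029594]
ear 1773 [0.0567 0.0642 0.0707]
wall top 1207 [0.0544 0.0644 0.0724]
tab top 1244 [0.0584 0.0651 0.0687]
```

The ball is resisting (6 N), so I'll carry on over the crest in small steps.

>>> carry_out:
  motion:
    - [[0, 0.05, 0, 0, 0, 0, 255], [0, 0.05, 0, 0, 0, 0, 255]]

```text
time: 12.85
tool_pos: [0.5159, -0.2343, 0.0159]
tcp_rot: [1.028, 1.315, -1.027]
contact_force: [-0.3, -0.0, 0.1]
opening: 0.007
```

>>> carry_out:
  motion:
    - [[0, 0.05, 0, 0, 0, 0, 255], [0, 0.05, 0, 0, 0, 0, 255]]

```text
time: 13.1
tool_pos: [0.5187, -0.2335, 0.0158]
tcp_rot: [1.026, 1.317, -1.028]
contact_force: [-15.8, -2.9, 9.1]
opening: 0.003
```

```bash
python3 m.py
```

```text
13.1 [ 0.51871577 -0.23349238  0.01582189] F along -16.094961815300472 [-15.8369631   -2.9344451    9.05857702]
ear 1783 [0.0642 0.0718 0.0783]
wall top 1191 [0.0621 0.0719 0.0799]
tab top 1278 [0.0657 0.0723 0.0763]
```

It snapped over (force fell to 0), then met the stop at 16 N. I'll back off, lift and check.

>>> carry_out:
  motion:
    - [[0, -0.1, 0, 0, 0, 0, 255], [0, -0.3, 0, 0, 0, 0, 255], [0, -0.5, 0, 0, 0, 0, 255], [0, 0, 0, 0, 0, 0, 255], [-0.7, 0, 0, 0, 0, 0, 255], [-0.7, 0, 0, 0, 0, 0, 255], [-0.7, 0, 0, 0, 0, 0, 255], [0, 0, 0, 0, 0, 0, 255]]

```text
time: 14.15
tool_pos: [0.4858, -0.2425, 0.1018]
tcp_rot: [1.027, 1.311, -1.026]
contact_force: [-0.7, 0.7, -0.4]
opening: 0.007
```

```bash
python3 m.py; python3 - <<'E'
from h import *
import glob
w=cv2.imread(sorted(glob.glob("pics/m*.png"))[-1]);p,_=env.get_image("scene");q,_=env.get_image("top")
cv2.imwrite("pics/fin.png",np.hstack([w[:300,150:420],cv2.resize(p[150:350,180:370][:,:,::-1],(285,300)),cv2.resize(q[155:275,160:250][:,:,::-1],(225,300))]))
E
```

```text
14.15 [ 0.48581364 -0.24253981  0.10175202] F along -0.553741281091924 [-0.73950034  0.68049915 -0.36818526]
ear 951 [0.064  0.0711 0.0781]
wall top 697 [0.0616 0.0711 0.08  ]
tab top 475 [0.0658 0.0692 0.0763]
```

View pics/fin.png

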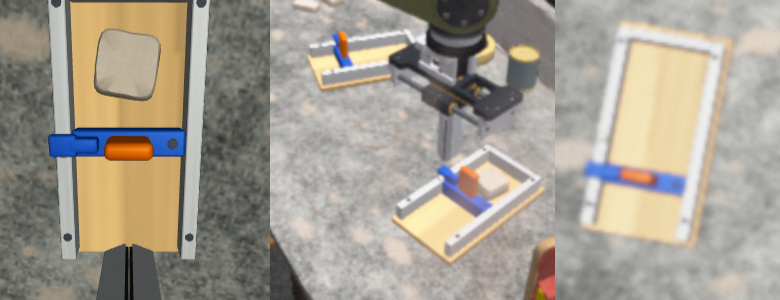

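The wall stays home with the arm clear: ear at 64–78 mm before and after release. The blank lies where it was, and the empty frame is still open. Handing in.

```bash
python3 -c "
from workcell import env
print(env.close_job(), env.get_state()['time'])"
```

```text
the job is handed in; nothing more can be done
the job is handed in; nothing more can be done
```

The frame with the blank is closed. I pushed its blue wall in by the orange tab with shut fingers; the force rose to about 6 N at the ball, fell to zero as the catch snapped, and reached about 16 N at the stop. I handed the job in after about 14 s, with the arm backed off and lifted clear.

- **Wall:** after I let go it stayed home, with the ear reading 64–78 mm along the rail both before and after release.
- **Blank and empty frame:** the blank looked unmoved in its frame, with clear space to the wall. The empty frame still stands open.
- **First pass missed:** the real fingertips sit about 33 mm above the reported TCP. My first push therefore went just over the top of the tab, with no contact force and no movement of the wall. Two cameras showed the offset, and I went 33 mm lower for the second push.

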